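# Sort the servo motors into their trays

### The job

Put the three servo motors into the violet trays by size - the large one in the largest tray, the medium one in the middle tray, the small one in the smallest - each standing upright inside its tray, flat on the floor of it, its length along the tray's length (either way round). The small servo is in one of the closed compartments of the organiser: lift off that lid only and lay it flat on the bench, fin up. Leave the other two lids and the battery pack where they are.

Things in the scene. Friction and masses are not known exactly. Their poses are not given: they have to be found in the camera images.
- servo_large: Large servo motor: black box 60 long, 30 wide and 50 tall (mm), thin mounting ears at both short ends (80 over the ears, as wide as the box, 3 thick, centred 37 above the underside) and a brass shaft stub rising 4.5 off-centre on top; mass about 130 g. Origin: centre of the underside. x along its length, y across its width, z up. Loose on the bench.
- servo_medium: Medium servo motor: black box 40 long, 20 wide and 38 tall (mm), thin mounting ears at both short ends (54 over the ears, as wide as the box, 3 thick, centred 28 above the underside) and a brass shaft stub rising 4.5 off-centre on top; mass about 55 g. Origin: centre of the underside. x along its length, y across its width, z up. Loose on the bench.
- servo_small: Small servo motor: black box 26 long, 13 wide and 28 tall (mm), thin mounting ears at both short ends (36 over the ears, as wide as the box, 3 thick, centred 20 above the underside) and a brass shaft stub rising 4.5 off-centre on top; mass about 18 g. Origin: centre of the underside. x along its length, y across its width, z up. In a closed compartment under lid_a, roughly along the row (lid y).
- tray_large: Largest of the three violet printed trays, fixed to the bench: a shallow open pan 84 x 54 mm outside, 76 x 46 mm inside, total height 8, floor 3 thick, walls 4 thick. Origin: centre of its underside, on the bench. x along its length, y across, z up.
- tray_medium: Middle one of the three violet printed trays, fixed to the bench: a shallow open pan 64 x 44 mm outside, 56 x 36 mm inside, total height 8, floor 3 thick, walls 4 thick. Origin: centre of its underside, on the bench. x along its length, y across, z up.
- tray_small: Smallest of the three violet printed trays, fixed to the bench: a shallow open pan 50 x 37 mm outside, 42 x 29 mm inside, total height 8, floor 3 thick, walls 4 thick. Origin: centre of its underside, on the bench. x along its length, y across, z up.
- lid_a: Lid of the compartment holding the small servo. Clear plate 110 x 74 x 4 mm lying loose on the rim (44 above the bench); slate-blue upright fin to hold it by: 10 thick (x), 36 long (y), from 4 to 28 above the plate's underside, middle at x = -34 mm; 45 g. Origin: centre of the underside, z up. To lay it down, the bench around x = 0.465, y = 0 is clear over 120 x 120 mm.
- lid_b: Lid of the compartment of screws, same shape as lid_a; leave alone. The organiser: three equal open light grey boxes side by side (79 mm apart), fixed; each lid starts centred on its box. Box 110 x 72 mm outside, 104 (lid's x) x 66 (lid's y) inside, inner floor 7 and rim 44 above the bench.
- lid_c: Lid of the compartment of nuts, same shape as lid_a; leave alone.
- battery: Battery pack, not a servo: a low black block with a grey band, 70 x 36 x 24 mm (x, y, z), no ears and no shaft, a small white connector at +x; loose, 160 g. Origin: centre of the underside. To be left alone.

How it is judged:
By the outcome, as a careful person would: the job done as asked, in the order asked, and still so for the second after the job is handed in, with the robot touching nothing.
It also fails if it takes over 122 s, if anything falls off the work surface, if the arm or the gripper's body presses on something with over 40 N, if the wrist force passes 120 N, or if a joint passes its speed limit or range.

### The arm

A 6-joint arm with a two-finger parallel gripper is mounted at the origin on the work surface. World frame = base frame: x ahead of the robot, y to its left, z up, the work surface at z = 0. Lengths are in m, angles in degrees, forces in N, time in s.
With the tool pointing down it reaches from about 0.25 to 0.725 m from the base axis. Payload 9.7 kg.
Tool frame: the origin (TCP) lies between the finger pads; the fingertips stand 11 mm ahead of it and the grasp point (between the pads) lies 8 mm behind it; z points along the fingers, x is the direction in which the jaws open and shut, and the axes are right-handed (so a half turn about z gives the same grasp; the last joint's range is limited). The gripper opens to 85 mm and grips with 20 to 120 N. Pads are 22 mm wide; open, the fingers measure 114 mm over their backs; the gripper's body (76 mm by 85 mm) begins 54 mm behind the grasp point. The pads swing forward as they close: fully open they stand 13 mm farther back than shut.
Start: joints at [72.536, 4.979, 10.078, 95.1, 0, 90], TCP at [0.165, 0.525, 0.242] pointing down, gripper open.
Joint ranges: [-179.16, 179.16], [-48.56, 103.87], [-65.8, 70.77], [-126.05, 130.52], [-82.76, 87.17], [-180, 180]. Speed limits (degrees/s): [127.2, 127.2, 147.25, 180, 180, 180].

### API

Orientations are given as [roll, pitch, yaw] about the fixed x, y, z axes, in that order (R = Rz(yaw) Ry(pitch) Rx(roll)).
In Python, from workcell import get_obs, camera, job_done gives the robot as it stands.
- The arm moves only by the tool arm_command, never from a script. Its argument "increments" is a list of rows, each a list of 2 entries, a list of its own where there are three numbers: the shift along the tool's x, y, z in units of 25 mm (1.0 is 25 mm), then the turn about the tool's z in units of 6 degrees (1.0 is 6 degrees). In form: [[[dx, dy, dz], roll], ...]. A call has 1 to 5 rows; each row is the pose to reach, as a shift and turn from the pose measured when the call began, along the tool's axes at that moment; what a row does not reach only later rows make up. A row lasts 1/10 s, in which the tool goes at most 50 mm and 8.59 degrees, less where a joint would pass 70% of its speed; a pose out of reach is approached as far as the arm can. A call with a gripper value outside its range is refused whole. "claw" is the closure, from -1 (fully open) to 1 (shut), so that 0 is half open, set as the call begins (left out, the last holds). The fingers move at their own pace and stop on an object; "force" is the grip in N (left out, the last holds). Time passes only in rows, so rows that repeat a pose let the fingers close. It gives the time, the measured TCP pose, the force and the opening at its end, in the units of the state.
- get_obs(): the state, without advancing time (a new reading comes with each control period).
- camera(name): name is "scene" or "top" or "wrist"; returns a dict with "frame" (420x560x3 uint8, red, green, blue), "range_z" (420x560 float32, m along the optical axis (not along the pixel's ray), 0 where there is no reading), "K" (3x3 intrinsics, pixels), "R" (3x3) and "t" (3): a world point X has camera coordinates R X + t; the wrist camera has in their place "hand_eye" (4x4, takes a point from camera to tool coordinates, whose origin is the TCP and whose axes are the tool frame's). Camera axes: x right, y down, z forward; pixel columns grow to the right and rows downward; lengths in m; the calibration is good to about 2 mm. A picture is of the moment at which its call begins: read the wrist's pose just before it.
- job_done(): hands the job in, once; it reports no verdict.
The state is a dict: "time": time; "q": joint angles; "qd": joint speeds; "joint_efforts": joint torques, N m; "ee_pos": TCP position; "tcp_rot": TCP orientation; "wrist_force": force on the tool from outside, world axes, zero at the start; "torque": the same for the moment, N m; "opening": finger opening in m.
Only numpy, scipy, OpenCV 4.12 (cv2) and the standard library are available. Lean on these libraries where they do the work, as an engineer would, in place of code of your own. Each camera call takes 0.05 s, during which the arm holds its last target.

## Working session

There is one attempt and no reset: what is moved stays moved. The work goes in short steps, Python scripts to look and compute and a tool call to move; the robot and the scene stay as the last step left them, time stands still between calls to the robot, and variables do not carry over. Pictures are saved under pics/ and viewed, and the job is handed in when it is done.

Besides the shell and the picture viewer there is one more tool, called after "Call:" as name(argument=value, ...) on one line, values as JSON. arm_command: Moves the arm, as the interface text tells. Its arguments: {"type":"object","properties":{"increments":{"type":"array"},"claw":{"type":"number"},"force":{"type":"number"}},"required":["increments"]}

```bash
ls; mkdir -p pics
python3 - <<'E'
from workcell import get_obs,camera
import cv2,numpy as np
o=get_obs();print(o)
for n in ["scene","top","wrist"]:
    c=camera(n);cv2.imwrite(f"pics/{n}0.png",c["frame"][:,:,::-1]);np.savez(f"{n}0.npz",**c)
    print(n,c["K"].tolist(),c.get("R"),c.get("t"),c.get("hand_eye"))
E
```

```text
pics
{'time': 0.0, 'q': array([7.25385105e+01, 5.01197248e+00, 1.00340879e+01, 9.51004843e+01,
       1.08719732e-03, 9.00021705e+01]), 'qd': array([ 0.10064282,  0.03245099, -0.01197489, -0.02134428, -0.06626387,
        0.11768881]), 'joint_efforts': array([-1.49419238e-04, -5.20390928e+01,  4.64798641e+01,  1.64635474e-02,
       -1.45087442e-04,  6.87947107e-06]), 'ee_pos': array([0.16496388, 0.52444472, 0.24157142]), 'tcp_rot': array([-1.79998916e+02,  7.83689029e-02,  7.25363400e+01]), 'wrist_force': array([-0.12884753,  0.60718538,  0.04875033]), 'torque': array([-0.05212629,  0.0375315 , -0.01123717]), 'opening': 0.08561577145278475}
scene [[454.7649734796389, 0.0, 273.9403655477305], [0.0, 454.7649734796389, 214.67264914222156], [0.0, 0.0, 1.0]] [[-0.22599946  0.97387254  0.02228274]
 [ 0.53872827  0.1440114  -0.83007985]
 [-0.81160094 -0.17559326 -0.55719917]] [ 0.1100991  -0.25247302  1.6718414 ] None
top [[417.2388419242523, 0.0, 284.3788384679306], [0.0, 417.2388419242523, 206.77891828156538], [0.0, 0.0, 1.0]] [[ 0.01175167 -0.99989579  0.00838541]
 [-0.99002341 -0.01281239 -0.14031924]
 [ 0.14041205 -0.00665277 -0.9900708 ]] [-0.00671964  0.54612651  0.90322884] None
wrist [[318.6185505550394, 0.0, 277.21147724368353], [0.0, 318.6185505550394, 209.93259144142303], [0.0, 0.0, 1.0]] None None [[ 9.99999909e-01  4.45101265e-05 -4.23735336e-04 -1.06034440e-04]
 [ 7.50815010e-05  9.60555444e-01  2.78088534e-01 -7.11106279e-02]
 [ 4.19399040e-04 -2.78088541e-01  9.60555354e-01 -1.31005868e-01]
 [ 0.00000000e+00  0.00000000e+00  0.00000000e+00  1.00000000e+00]]
```

View pics/scene0.png

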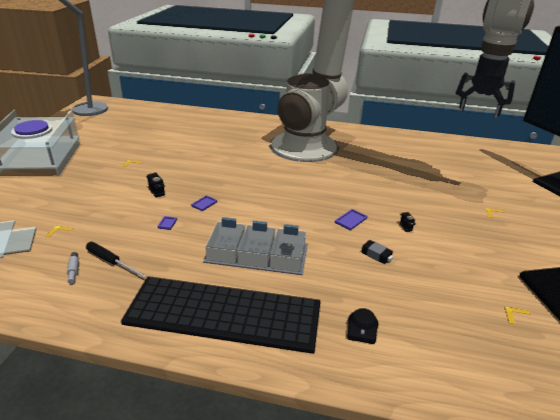

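View pics/top0.png

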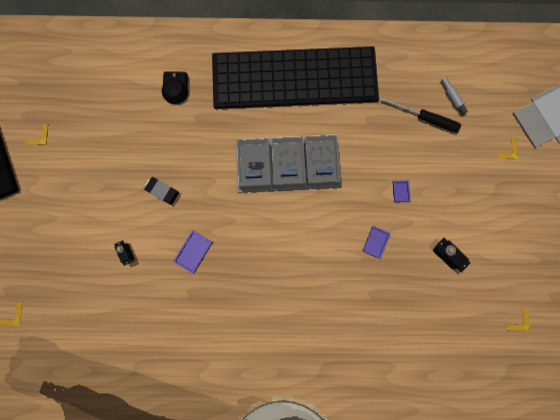

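View pics/wrist0.png

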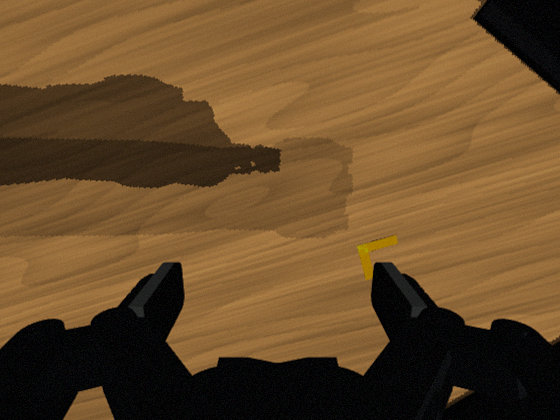

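The top view shows:
- the large servo at (452,255) and the medium servo at (124,253)
- the trays at (194,252), (377,242) and (402,191)
- the battery at (162,190)
- the small servo in the left compartment at about (256,165)

Next I'll measure these.

```bash
cat > h.py <<'E'
import numpy as np,cv2
from scipy.spatial.transform import Rotation as Ro
def pose(o): 
    T=np.eye(4);T[:3,:3]=Ro.from_euler('xyz',o['tcp_rot'],degrees=True).as_matrix();T[:3,3]=o['ee_pos'];return T
def cam(c,o=None):
    """returns R_wc (cam->world), origin"""
    if 'R' in c: R=np.array(c['R']).T; return R,-R@np.array(c['t'])
    T=pose(o)@np.array(c['hand_eye']); return T[:3,:3],T[:3,3]
def ray(c,px,z,o=None):
    R,p=cam(c,o);px=np.atleast_2d(px).astype(float);K=np.array(c['K'])
    d=np.c_[(px[:,0]-K[0,2])/K[0,0],(px[:,1]-K[1,2])/K[1,1],np.ones(len(px))]@R.T
    s=(z-p[2])/d[:,2]; return p+d*s[:,None]
def cloud(c,o=None):
    R,p=cam(c,o);K=np.array(c['K']);Z=np.array(c['range_z']);v,u=np.mgrid[:Z.shape[0],:Z.shape[1]]
    P=np.stack([(u-K[0,2])/K[0,0]*Z,(v-K[1,2])/K[1,1]*Z,Z],-1)
    W=P@R.T+p; W[Z<=0]=np.nan; return W
def rect(P):
    r=cv2.minAreaRect((P[:,:2]*1000).astype(np.float32));(cx,cy),(w,h),a=r
    if w<h: w,h,a=h,w,a+90
    return np.round([cx,cy,w,h,(a+90)%180-90],1)
E
python3 - <<'E'
from h import *
c=dict(np.load('top0.npz'));W=cloud(c)
hsv=cv2.cvtColor(c['frame'],cv2.COLOR_RGB2HSV)
print('bench z',np.nanmedian(W[200:300,280:340,2]))
m=cv2.inRange(hsv,(115,90,60),(140,255,255))
def blobs(m,mn):
    n,l,s,ce=cv2.connectedComponentsWithStats(m)
    return [(l==i,s[i],ce[i]) for i in range(1,n) if s[i][4]>mn]
for b,s,ce in blobs(m,60):
    v,u=np.nonzero(b);print('violet',ce,s[4],rect(ray(c,np.c_[u,v],0.008)))
m=cv2.inRange(hsv,(95,60,40),(114,255,255))
for b,s,ce in blobs(m,15):
    v,u=np.nonzero(b);print('blue',ce,s[4],np.nanmedian(W[b],0),np.nanmax(W[b][:,2]),rect(ray(c,np.c_[u,v],0.072)))
for name,(x0,y0,x1,y1),zt in [('L',(420,225,485,285),.05),('M',(100,230,145,275),.038),('bat',(135,165,190,215),.024)]:
    sub=W[y0:y1,x0:x1];Z=sub[...,2];print(name,'zmax',np.nanmax(Z))
    for zz in (zt-.006,0.01):
        k=(Z>zz);print(zz,k.sum(),rect(sub[k]))
W2=cloud(dict(np.load('scene0.npz')));print(np.nanmedian(W2[280:,280:,2]))
cv2.imwrite('pics/topz.png',cv2.resize(c['frame'][110:290,90:490,::-1],None,fx=2,fy=2,interpolation=cv2.INTER_CUBIC))
cv2.imwrite('pics/topo.png',cv2.resize(c['frame'][125:200,225:350,::-1],None,fx=6,fy=6,interpolation=cv2.INTER_CUBIC))
E
```

```text
bench z 0.00029349219445146124
violet [401.05671642 190.90149254] 335 [ 591.6 -273.8   47.7   37.8    0.7]
violet [376.0483559  241.90715667] 517 [ 471.4 -212.6   62.8   43.4  -22.8]
violet [192.24023669 251.50295858] 845 [444.5 209.7  82.2  53.8 -29.6]
blue [324.27027027 170.5       ] 74 [ 0.62397376 -0.0860969   0.07175256] 0.07561120051218928 [622.3 -86.5  35.9  11.8 -83.9]
blue [288.83783784 172.2972973 ] 74 [ 0.61874661 -0.00905827  0.07159936] 0.07543240925635053 [617.8  -7.9  34.3  11.4 -80.9]
blue [253.48684211 174.05263158] 76 [0.6132663  0.07003275 0.07143569] 0.07528600417675513 [613.3  69.   33.    9.  -89.2]
L zmax 0.05751519499176194
0.044000000000000004 398 [ 443.8 -376.3   73.6   31.7   46.8]
0.01 636 [ 444.4 -375.6   81.3   31.7   46.4]
M zmax 0.04560678361269621
0.032 180 [440.4 360.1  40.7  21.2  27.4]
0.01 289 [440.5 359.9  53.6  21.4  26.3]
bat zmax 0.029309675997206908
0.018000000000000002 470 [584.7 285.3  70.1  35.9  60.9]
0.01 498 [586.5 288.5  77.5  36.   61.2]
0.0013062307891397174
```

View pics/topo.png

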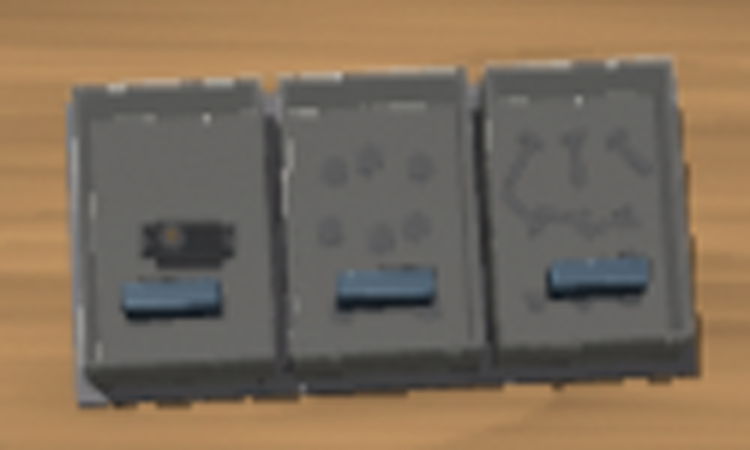

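View pics/topz.png

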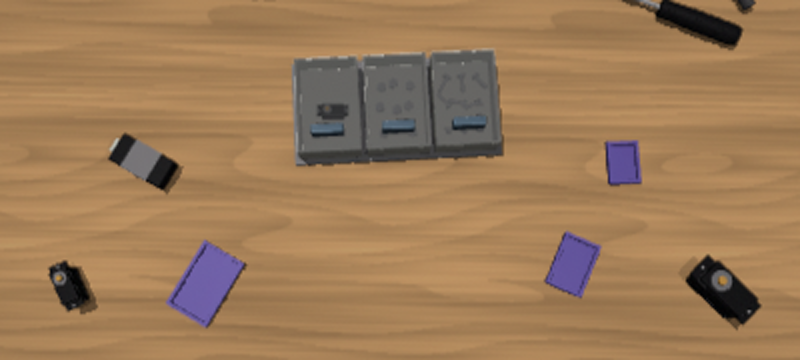

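```bash
cat >> h.py <<'E'
def go(x,y,z,yaw,o=None):
    from workcell import get_obs
    o=o or get_obs();T=pose(o)
    d=T[:3,:3].T@(np.array([x,y,z])-T[:3,3])/.025
    dy=(yaw-o['tcp_rot'][2]+180)%360-180
    print('inc',d.round(2).tolist(),'roll',round(-dy/6,2),'rows>=',round(max(np.linalg.norm(d)/2,abs(dy)/8.59),1),'q1',o['q'][0].round(1),'q6',o['q'][5].round(1),'t',o['time'])
E
python3 - <<'E'
from h import *
go(.444,-.3755,.14,-43.4)
c=dict(np.load('top0.npz'))
# small servo pixel extents in zoomed pic: ears (140..236, 222..268)/6+offset ; at ear height z=.027, through lid
for u,v in [(140,243),(236,245),(188,222),(188,268)]:
    print(ray(c,[[225+u/6-.4,125+v/6-.4]],.035).round(4))
E
```

```text
inc [-30.99, 21.45, 4.1] roll 19.32 rows>= 19.0 q1 72.5 q6 90.0 t 0.15
[[0.6423 0.0848 0.035 ]]
[[0.642  0.0481 0.035 ]]
[[0.6507 0.0666 0.035 ]]
[[0.6327 0.0663 0.035 ]]
```

Call:
arm_command(increments=[[[-31,21.5,4.1],19.3],[[-31,21.5,4.1],19.3],[[-31,21.5,4.1],19.3],[[-31,21.5,4.1],19.3],[[-31,21.5,4.1],19.3]], claw=-0.1)

```text
time: 0.65
ee_pos: [0.2388, 0.2855, 0.2148]
tcp_rot: [180.0, 0.0, 29.3]
wrist_force: [1.1, 0.2, 0.8]
opening: 0.0473
```

```bash
python3 -c "
from h import *
go(.444,-.3755,.14,-43.4)"
```

```text
inc [-5.76, 27.08, 3.01] roll 12.11 rows>= 13.9 q1 50.1 q6 110.9 t 0.65
```

Call:
arm_command(increments=[[[-5.8,27.1,3.0],12.1],[[-5.8,27.1,3.0],12.1],[[-5.8,27.1,3.0],12.1],[[-5.8,27.1,3.0],12.1],[[-5.8,27.1,3.0],12.1]])

```text
time: 1.15
ee_pos: [0.3117, 0.0492, 0.1885]
tcp_rot: [-180.0, -0.1, -13.5]
wrist_force: [1.4, 0.1, 0.1]
opening: 0.047
```

```bash
python3 -c "
from h import *
go(.444,-.3755,.14,-43.4)"
```

```text
inc [9.11, 15.28, 1.95] roll 4.98 rows>= 8.9 q1 9.0 q6 112.5 t 1.15
```

Call:
arm_command(increments=[[[9.1,15.3,1.9],5.0],[[9.1,15.3,1.9],5.0],[[9.1,15.3,1.9],5.0],[[9.1,15.3,1.9],5.0],[[9.1,15.3,1.9],5.0]])

```text
time: 1.65
ee_pos: [0.3851, -0.1889, 0.1621]
tcp_rot: [-179.9, -0.1, -43.7]
wrist_force: [1.5, 1.5, 0.8]
opening: 0.047
```

```bash
python3 -c "
from h import *
go(.444,-.3755,.14,-43.4)"
```

```text
inc [6.86, 3.77, 0.89] roll -0.05 rows>= 3.9 q1 -26.1 q6 107.6 t 1.65
```

Call:
arm_command(increments=[[[6.86,3.77,0.9],0],[[6.86,3.77,0.9],0],[[6.86,3.77,0.9],0],[[6.86,3.77,0.9],0],[[6.86,3.77,0.9],0]])

```text
time: 2.15
ee_pos: [0.4439, -0.3795, 0.1356]
tcp_rot: [-180.0, 0.2, -43.9]
wrist_force: [-0.9, 0.9, 0.0]
opening: 0.0473
```

```bash
cat > wv.py <<'E'
import sys
from h import *
from workcell import get_obs,camera
o=get_obs();c=camera('wrist');cv2.imwrite('pics/'+sys.argv[1]+'.png',c['frame'][:,:,::-1])
W=cloud(c,o);zt=float(sys.argv[2]);ex,ey=map(float,sys.argv[3:5])
k=(W[...,2]>zt-.004)&(W[...,2]<zt+.008)&(np.hypot(W[...,0]-ex,W[...,1]-ey)<.05)
m=(c['frame'].max(-1)<110)
print(o['ee_pos'],o['tcp_rot'],k.sum())
if k.sum()>20: print(rect(W[k]),np.nanmedian(W[k],0))
np.savez(sys.argv[1]+'.npz',**c,ee_pos=o['ee_pos'],tcp_rot=o['tcp_rot'])
E
python3 wv.py w1 .05 .444 -.3755; python3 -c "
from h import *
go(.444,-.3755,.026,-43.4)"
```

```text
[ 0.4439408  -0.37949327  0.13560439] [-1.79989555e+02  1.53087436e-01 -4.39032560e+01] 3372
[ 442.7 -374.3   60.3   30.1   45.4] [ 0.44407693 -0.37269546  0.04958284]
inc [-0.02, -0.06, 4.44] roll -0.08 rows>= 2.2 q1 -40.4 q6 93.5 t 2.2
```

View pics/w1.png

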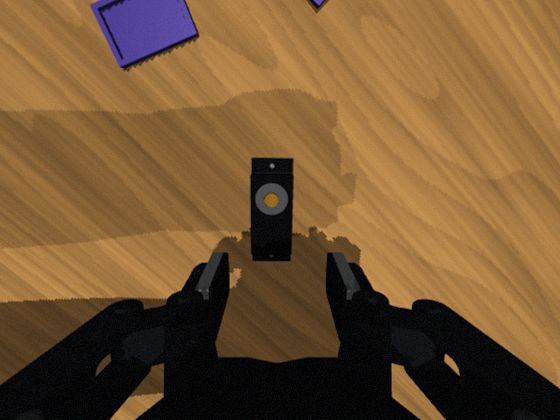

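The wrist view shows the large servo upright between the jaw lines, at columns 250–293 and rows 158–262. It's centred at (0.4427,-0.3743) with yaw 45.4°.

```bash
python3 -c "
from h import *
go(.4427,-.3743,.026,-44.6)"
```

```text
inc [-0.09, -0.06, 4.44] roll 0.12 rows>= 2.2 q1 -40.4 q6 93.5 t 2.2
```

Call:
arm_command(increments=[[[-0.09,-0.06,1.5],0.12],[[-0.09,-0.06,3],0.12],[[-0.09,-0.06,4.0],0.12],[[-0.09,-0.06,4.44],0.12],[[-0.09,-0.06,4.44],0.12]])

```text
time: 2.7
ee_pos: [0.4421, -0.3732, 0.0252]
tcp_rot: [-180.0, 0.3, -44.5]
wrist_force: [0.6, 0.4, 0.2]
opening: 0.0468
```

Call:
arm_command(increments=[[[0,0,0],0],[[0,0,0],0],[[0,0,0],0],[[0,0,0],0],[[0,0,0],0]], claw=1, force=40)

```text
time: 3.2
ee_pos: [0.443, -0.3737, 0.0271]
tcp_rot: [-179.9, 0.1, -44.5]
wrist_force: [-0.2, 2.0, 6.6]
opening: 0.0294
```

```bash
python3 -c "
from h import *
go(.4427,-.3743,.16,-44.6)"
```

```text
inc [-0.0, 0.02, -5.31] roll 0.01 rows>= 2.7 q1 -40.2 q6 94.4 t 3.2
```

Call:
arm_command(increments=[[[0,0,-1],0],[[0,0,-2.5],0],[[0,0,-4],0],[[0,0,-5.3],0],[[0,0,-5.3],0]])

```text
time: 3.7
ee_pos: [0.4446, -0.3753, 0.1655]
tcp_rot: [-179.9, -0.4, -44.5]
wrist_force: [-0.1, 0.0, -1.8]
opening: 0.0296
```

```bash
python3 -c "
from h import *
go(.4445,.2097,.14,60.4)"
```

```text
inc [-16.42, -16.67, 0.95] roll -17.49 rows>= 12.2 q1 -40.2 q6 94.3 t 3.7
```

Call:
arm_command(increments=[[[-16.4,-16.7,0.5],-17.5],[[-16.4,-16.7,0.5],-17.5],[[-16.4,-16.7,0.5],-17.5],[[-16.4,-16.7,0.5],-17.5],[[-16.4,-16.7,0.5],-17.5]])

```text
time: 4.2
ee_pos: [0.4434, -0.1223, 0.1555]
tcp_rot: [179.9, -0.0, -1.3]
wrist_force: [1.4, -0.6, -0.8]
opening: 0.0297
```

```bash
python3 -c "
from h import *
go(.4445,.2097,.14,60.4)"
```

```text
inc [-0.25, -13.28, 0.6] roll -10.28 rows>= 7.2 q1 -15.4 q6 75.9 t 4.2
```

Call:
arm_command(increments=[[[-0.25,-13.3,0.6],-10.3],[[-0.25,-13.3,0.6],-10.3],[[-0.25,-13.3,0.6],-10.3],[[-0.25,-13.3,0.6],-10.3],[[-0.25,-13.3,0.6],-10.3]])

```text
time: 4.7
ee_pos: [0.4438, 0.1277, 0.1438]
tcp_rot: [179.9, 0.0, 41.8]
wrist_force: [1.5, -0.2, -2.0]
opening: 0.0295
```

```bash
python3 -c "
from h import *
go(.4445,.2097,.14,60.4)"
```

```text
inc [2.21, -2.43, 0.15] roll -3.11 rows>= 2.2 q1 16.1 q6 64.4 t 4.7
```

Call:
arm_command(increments=[[[2.2,-2.4,0.15],-3.1],[[2.2,-2.4,0.15],-3.1],[[2.2,-2.4,0.15],-3.1],[[2.2,-2.4,0.15],-3.1],[[2.2,-2.4,0.15],-3.1]])

```text
time: 5.2
ee_pos: [0.4447, 0.2087, 0.1396]
tcp_rot: [179.9, 0.1, 60.3]
wrist_force: [-0.3, 0.2, -1.4]
opening: 0.0292
```

```bash
cat > tray.py <<'E'
import sys
from h import *
from workcell import get_obs,camera
o=get_obs();c=camera('wrist');cv2.imwrite('pics/'+sys.argv[1]+'.png',c['frame'][:,:,::-1])
hsv=cv2.cvtColor(c['frame'],cv2.COLOR_RGB2HSV);m=cv2.inRange(hsv,(115,80,40),(140,255,255))
v,u=np.nonzero(m);print(len(u),u.min(),u.max(),v.min(),v.max())
P=ray(c,np.c_[u,v],.008,o);k=np.hypot(P[:,0]-float(sys.argv[2]),P[:,1]-float(sys.argv[3]))<.07
print(o['ee_pos'],o['tcp_rot'],rect(P[k]))
E
python3 tray.py w2 .4445 .2097; python3 -c "
from h import *
go(.4445,.2097,.03,60.4)"
```

```text
3176 247 312 151 200
[0.44467918 0.20873065 0.13962363] [1.79916138e+02 6.39756466e-02 6.02635351e+01] [424.5 222.3  53.8  41.2  60.3]
inc [0.04, -0.04, 4.39] roll -0.03 rows>= 2.2 q1 25.2 q6 54.9 t 5.25
```

View pics/w2.png

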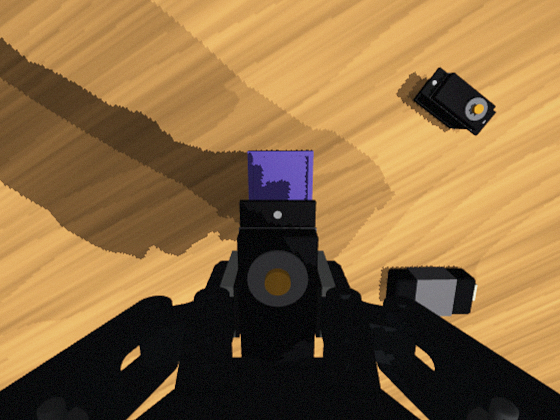

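The tray sits square ahead of the held servo, columns 247–312 with its far edge at row 151. The estimated centre is (0.444,0.2105). Lowering.

Call:
arm_command(increments=[[[0.04,-0.04,1.5],0],[[0.04,-0.04,3.0],0],[[0.04,-0.04,3.8],0],[[0.04,-0.04,4.2],0],[[0.04,-0.04,4.37],0]])

```text
time: 5.75
ee_pos: [0.4445, 0.2089, 0.0301]
tcp_rot: [179.9, 0.1, 60.1]
wrist_force: [0.5, -4.7, 13.7]
opening: 0.0296
```

Call:
arm_command(increments=[[[0,0,0],0],[[0,0,0],0]])

```text
time: 5.95
ee_pos: [0.4452, 0.209, 0.0313]
tcp_rot: [179.9, 0.0, 60.1]
wrist_force: [0.7, 0.1, -1.8]
opening: 0.0294
```

Call:
arm_command(increments=[[[0,0,0.03],0],[[0,0,0.03],0],[[0,0,0.03],0]])

```text
time: 6.25
ee_pos: [0.4454, 0.2091, 0.0309]
tcp_rot: [179.8, -0.0, 60.1]
wrist_force: [0.9, 0.3, -1.3]
opening: 0.0295
```

Call:
arm_command(increments=[[[0,0,0],0],[[0,0,0],0],[[0,0,0],0],[[0,0,0],0]], claw=0)

```text
time: 6.65
ee_pos: [0.4455, 0.2091, 0.031]
tcp_rot: [179.8, -0.0, 60.1]
wrist_force: [-0.3, -0.8, 0.3]
opening: 0.0426
```

Call:
arm_command(increments=[[[0,0,-1],0],[[0,0,-2.5],0],[[0,0,-4],0],[[0,0,-4],0],[[0,0,-4],0]])

```text
time: 7.15
ee_pos: [0.4457, 0.2095, 0.1316]
tcp_rot: [179.8, -0.1, 60.1]
wrist_force: [0.3, -0.2, -0.2]
opening: 0.0426
```

```bash
python3 wv.py w3 .053 .4445 .2097;python3 -c "
from h import *
go(.4404,.36,.14,116.5)"
```

```text
[0.4456701  0.20946939 0.13160912] [ 1.79780950e+02 -1.16877134e-01  6.01061978e+01] 3515
[445.2 209.1  60.   30.  -29.8] [0.44348495 0.20985428 0.05255994]
inc [5.14, -3.17, -0.39] roll -9.4 rows>= 6.6 q1 25.2 q6 55.1 t 7.2
```

View pics/w3.png

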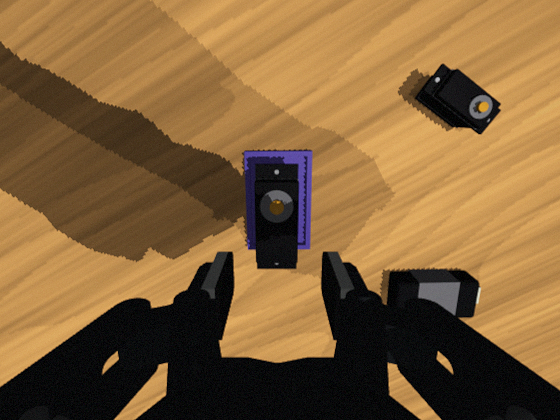

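The large servo stands upright in its tray: top at z≈0.053, yaw -29.8° against -29.6° for the tray, visible around (277,208). Next is the medium servo.

Call:
arm_command(increments=[[[5.1,-3.2,-0.4],-9.4],[[5.1,-3.2,-0.4],-9.4],[[5.1,-3.2,-0.4],-9.4],[[5.1,-3.2,-0.4],-9.4],[[5.1,-3.2,-0.4],-9.4]])

```text
time: 7.7
ee_pos: [0.4382, 0.3607, 0.1379]
tcp_rot: [-179.9, 0.2, 103.6]
wrist_force: [-0.2, -0.4, -0.5]
opening: 0.0426
```

```bash
python3 -c "
from h import *
go(.4404,.36,.14,116.5)"
```

```text
inc [-0.05, 0.08, -0.08] roll -2.15 rows>= 1.5 q1 39.5 q6 25.9 t 7.7
```

Call:
arm_command(increments=[[[-0.05,0.08,-0.05],-2.15],[[-0.05,0.08,-0.05],-2.15],[[-0.05,0.08,-0.05],-2.15],[[-0.05,0.08,-0.05],-2.15]])

```text
time: 8.1
ee_pos: [0.4401, 0.3597, 0.138]
tcp_rot: [-179.8, 0.2, 116.3]
wrist_force: [-0.6, 0.1, -1.2]
opening: 0.0425
```

```bash
python3 wv.py w4 .038 .4404 .36;python3 -c "
from h import *
go(.4404,.36,.022,116.5)"
```

```text
[0.4400689  0.359671   0.13800551] [-179.81170069    0.18033311  116.321252  ] 1328
[437.4 362.1  40.3  19.6  26. ] [0.43669247 0.36162799 0.03746131]
inc [0.02, 0.03, 4.65] roll -0.03 rows>= 2.3 q1 39.3 q6 13.0 t 8.15
```

View pics/w4.png

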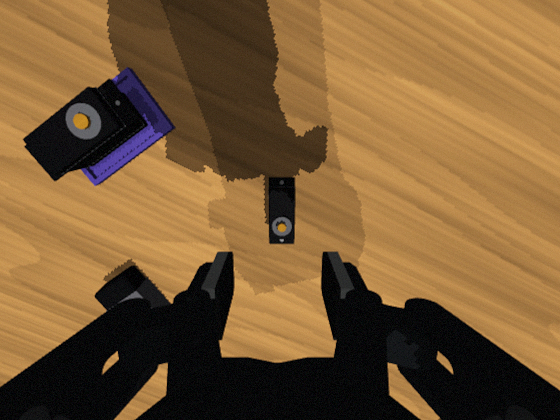

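The medium servo is at columns 268–295, rows 178–244, roughly between the jaws. Its centre is (0.4374,0.3621) with yaw 26°.

```bash
python3 -c "
from h import *
go(.4375,.362,.022,116.)"
```

```text
inc [0.14, -0.04, 4.65] roll 0.06 rows>= 2.3 q1 39.3 q6 13.0 t 8.15
```

Call:
arm_command(increments=[[[0.14,-0.04,1.5],0.06],[[0.14,-0.04,3],0.06],[[0.14,-0.04,4.2],0.06],[[0.14,-0.04,4.65],0.06],[[0.14,-0.04,4.65],0.06]])

```text
time: 8.65
ee_pos: [0.4367, 0.3612, 0.0206]
tcp_rot: [-179.7, 0.2, 115.9]
wrist_force: [-0.7, -0.5, -0.7]
opening: 0.0428
```

Call:
arm_command(increments=[[[0,0,0],0],[[0,0,0],0],[[0,0,0],0],[[0,0,0],0],[[0,0,0],0]], claw=1, force=40)

```text
time: 9.15
ee_pos: [0.4376, 0.3619, 0.0224]
tcp_rot: [-179.8, 0.2, 115.9]
wrist_force: [-0.6, -0.8, 6.4]
opening: 0.0192
```

Call:
arm_command(increments=[[[0,0,-1],0],[[0,0,-2.5],0],[[0,0,-4],0],[[0,0,-5.3],0],[[0,0,-5.3],0]])

```text
time: 9.65
ee_pos: [0.4393, 0.3637, 0.1607]
tcp_rot: [179.7, 0.1, 115.9]
wrist_force: [-0.1, 0.1, -0.5]
opening: 0.0195
```

```bash
python3 -c "
from h import *
go(.4714,-.2126,.14,67.2)"
```

```text
inc [-21.3, -8.92, 0.81] roll 8.12 rows>= 11.6 q1 39.7 q6 13.8 t 9.65
```

Call:
arm_command(increments=[[[-21.3,-8.9,0.4],8.1],[[-21.3,-8.9,0.4],8.1],[[-21.3,-8.9,0.4],8.1],[[-21.3,-8.9,0.4],8.1],[[-21.3,-8.9,0.4],8.1]])

```text
time: 10.15
ee_pos: [0.4521, 0.1111, 0.1526]
tcp_rot: [179.8, -0.1, 72.6]
wrist_force: [1.2, -1.0, 0.5]
opening: 0.0191
```

```bash
python3 -c "
from h import *
go(.4714,-.2126,.14,67.2)"
```

```text
inc [-12.13, 4.61, 0.5] roll 0.9 rows>= 6.5 q1 13.8 q6 31.2 t 10.15
```

Call:
arm_command(increments=[[[-12.1,4.6,0.5],0.9],[[-12.1,4.6,0.5],0.9],[[-12.1,4.6,0.5],0.9],[[-12.1,4.6,0.5],0.9],[[-12.1,4.6,0.5],0.9]])

```text
time: 10.65
ee_pos: [0.4666, -0.1386, 0.1427]
tcp_rot: [179.8, -0.2, 67.2]
wrist_force: [1.3, 1.1, -0.7]
opening: 0.0194
```

```bash
python3 -c "
from h import *
go(.4714,-.2126,.14,67.2)"
```

```text
inc [-2.66, 1.32, 0.11] roll -0.0 rows>= 1.5 q1 -16.6 q6 6.2 t 10.65
```

Call:
arm_command(increments=[[[-2.66,1.32,0.1],0],[[-2.66,1.32,0.1],0],[[-2.66,1.32,0.1],0],[[-2.66,1.32,0.1],0]])

```text
time: 11.05
ee_pos: [0.4709, -0.2129, 0.1397]
tcp_rot: [179.8, -0.2, 67.1]
wrist_force: [0.6, 0.6, -0.8]
opening: 0.0191
```

```bash
python3 tray.py w5 .4714 -.2126; python3 -c "
from h import *
go(.4714,-.2126,.026,67.2)"
```

```text
3839 247 304 164 361
[ 0.47093373 -0.21294947  0.13971119] [ 1.79805059e+02 -1.72247983e-01  6.71039345e+01] [ 469.3 -211.9   64.2   44.   -23.1]
inc [-0.02, -0.0, 4.56] roll -0.0 rows>= 2.3 q1 -24.4 q6 -1.5 t 11.1
```

View pics/w5.png

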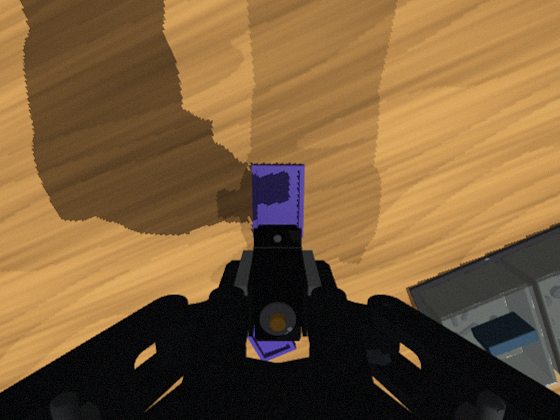

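The medium tray is centred at columns 250–304 ahead of the held servo. The wrist estimate of its centre is (0.4693,-0.2119).

Call:
arm_command(increments=[[[-0.03,-0.05,1.5],0],[[-0.03,-0.05,3.0],0],[[-0.03,-0.05,4.0],0],[[-0.03,-0.05,4.35],0],[[-0.03,-0.05,4.53],0]])

```text
time: 11.6
ee_pos: [0.4701, -0.2113, 0.0264]
tcp_rot: [179.8, -0.2, 67.3]
wrist_force: [0.1, -0.1, -0.4]
opening: 0.0193
```

Call:
arm_command(increments=[[[0,0,0],0],[[0,0,0],0]])

```text
time: 11.8
ee_pos: [0.471, -0.2113, 0.0279]
tcp_rot: [179.7, -0.2, 67.3]
wrist_force: [-0.3, -0.7, -0.1]
opening: 0.0195
```

Call:
arm_command(increments=[[[-0.03,0,0.09],0],[[-0.03,0,0.09],0],[[-0.03,0,0.09],0],[[-0.03,0,0.09],0]])

```text
time: 12.2
ee_pos: [0.4708, -0.2121, 0.0259]
tcp_rot: [179.7, -0.2, 67.3]
wrist_force: [0.3, -0.2, -0.7]
opening: 0.0196
```

Call:
arm_command(increments=[[[0,0,0],0],[[0,0,0],0],[[0,0,0],0],[[0,0,0],0]], claw=0.2)

```text
time: 12.6
ee_pos: [0.4708, -0.2121, 0.0259]
tcp_rot: [179.7, -0.2, 67.3]
wrist_force: [-0.4, -0.1, -0.2]
opening: 0.034
```

Call:
arm_command(increments=[[[0,0,-1],0],[[0,0,-2.5],0],[[0,0,-4],0],[[0,0,-4],0],[[0,0,-4],0]])

```text
time: 13.1
ee_pos: [0.4706, -0.2124, 0.1266]
tcp_rot: [179.6, -0.2, 67.3]
wrist_force: [0.1, 0.0, -0.8]
opening: 0.0341
```

```bash
python3 wv.py w6 .041 .4705 -.212;python3 -c "
from h import *
go(.6133,.0695,.15,3.5)
go(.6133,.0695,.15,183.5)"
```

```text
[ 0.47063116 -0.21244577  0.12659203] [ 1.79582792e+02 -1.74444097e-01  6.72793990e+01] 1477
[ 471.  -212.4   40.5   19.6  -22.1] [ 0.47000328 -0.21184678  0.04050308]
inc [12.61, 0.94, -0.94] roll 10.63 rows>= 7.4 q1 -24.4 q6 -1.7 t 13.15
inc [12.61, 0.94, -0.94] roll -19.37 rows>= 13.5 q1 -24.4 q6 -1.7 t 13.15
```

View pics/w6.png

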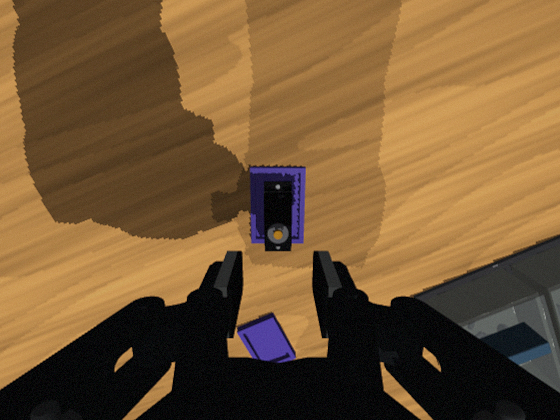

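The medium servo stands in its tray: top at z 0.0405, centre (0.471,-0.2124), yaw -22°. Next is the lid fin.

Call:
arm_command(increments=[[[12.6,0.9,-1],10.6],[[12.6,0.9,-1],10.6],[[12.6,0.9,-1],10.6],[[12.6,0.9,-1],10.6],[[12.6,0.9,-1],10.6]])

```text
time: 13.65
ee_pos: [0.5734, -0.0066, 0.1429]
tcp_rot: [179.9, -0.2, 27.5]
wrist_force: [0.4, -0.9, 0.6]
opening: 0.0343
```

```bash
python3 -c "
from h import *
go(.6133,.0695,.15,3.5)"
```

```text
inc [2.82, -1.96, -0.28] roll 4.0 rows>= 2.8 q1 -0.7 q6 61.8 t 13.65
```

Call:
arm_command(increments=[[[2.8,-2,-0.3],4.0],[[2.8,-2,-0.3],4.0],[[2.8,-2,-0.3],4.0],[[2.8,-2,-0.3],4.0],[[2.8,-2,-0.3],4.0]])

```text
time: 14.15
ee_pos: [0.6118, 0.0697, 0.1492]
tcp_rot: [-180.0, -0.1, 3.7]
wrist_force: [0.2, -0.6, 0.3]
opening: 0.0339
```

```bash
cat > fin.py <<'E'
import sys
from h import *
from workcell import get_obs,camera
o=get_obs();c=camera('wrist');cv2.imwrite('pics/'+sys.argv[1]+'.png',c['frame'][:,:,::-1])
hsv=cv2.cvtColor(c['frame'],cv2.COLOR_RGB2HSV);m=cv2.inRange(hsv,(95,60,30),(114,255,255))
W=cloud(c,o);print(o['ee_pos'],o['tcp_rot'])
n,l,s,ce=cv2.connectedComponentsWithStats(m)
zt=float(sys.argv[2])
for i in range(1,n):
    if s[i][4]<60: continue
    b=(l==i);k=b&(W[...,2]>zt-.003)&(W[...,2]<zt+.004);print(ce[i].round(),s[i],k.sum(),rect(W[k]) if k.sum()>10 else '')
np.savez(sys.argv[1]+'.npz',**c,ee_pos=o['ee_pos'],tcp_rot=o['tcp_rot'])
E
python3 fin.py w7 .072; python3 -c "
from h import *
go(.6133,.0695,.062,3.5)"
```

```text
[0.61179912 0.06974719 0.14922628] [-1.79985735e+02 -9.21056431e-02  3.68606337e+00]
[279. 217.] [273 190  14  56 743] 668 [612.8  71.9  36.    9.2 -86. ]
[279. 314.] [273 285  14  56 659] 512 [618.   -6.5  35.8   9.8 -86.5]
inc [0.05, 0.0, 3.51] roll 0.02 rows>= 1.8 q1 6.5 q6 92.8 t 14.2
```

View pics/w7.png

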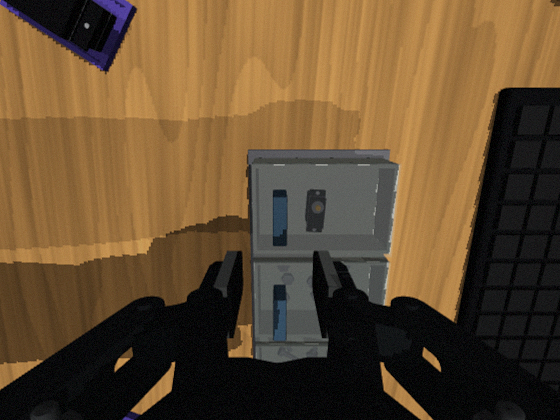

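Fin a is at columns 273–287, rows 190–246, centre (0.6128,0.0719), yaw about 3.8°. The small servo shows at (316,210).

```bash
python3 -c "
from h import *
go(.6128,.0712,.063,3.8)"
```

```text
inc [0.03, -0.07, 3.47] roll -0.03 rows>= 1.7 q1 6.5 q6 92.8 t 14.2
```

Call:
arm_command(increments=[[[0.03,-0.07,1],0],[[0.03,-0.07,2],0],[[0.03,-0.07,3],0],[[0.03,-0.07,3.45],0],[[0.03,-0.07,3.45],0]])

```text
time: 14.7
ee_pos: [0.6116, 0.0704, 0.0618]
tcp_rot: [-180.0, 0.0, 3.7]
wrist_force: [-0.9, 0.4, 0.4]
opening: 0.0342
```

Call:
arm_command(increments=[[[0,0,0],0],[[0,0,0],0]])

```text
time: 14.9
ee_pos: [0.6121, 0.0702, 0.0632]
tcp_rot: [-180.0, -0.1, 3.7]
wrist_force: [0.3, -0.1, 0.2]
opening: 0.0342
```

```bash
python3 -c "
from h import *
go(.6128,.0712,.063,3.8)"
```

```text
inc [0.03, -0.04, 0.01] roll -0.02 rows>= 0.0 q1 6.5 q6 92.9 t 14.9
```

Call:
arm_command(increments=[[[0.03,-0.02,0.0],0],[[0.03,-0.02,0.0],0],[[0.03,-0.02,0.0],0],[[0.03,-0.02,0.0],0],[[0.03,-0.02,0.0],0]], claw=1, force=50)

```text
time: 15.4
ee_pos: [0.6136, 0.0709, 0.0646]
tcp_rot: [-180.0, -0.2, 3.7]
wrist_force: [0.9, -1.3, 6.8]
opening: 0.0088
```

Call:
arm_command(increments=[[[0,0,-0.3],0],[[0,0,-0.8],0],[[0,0,-1.3],0],[[0,0,-1.8],0],[[0,0,-2.4],0]])

```text
time: 15.9
ee_pos: [0.6133, 0.0709, 0.1258]
tcp_rot: [-180.0, -0.2, 3.7]
wrist_force: [0.4, -0.3, -1.0]
opening: 0.009
```

```bash
python3 -c "
from h import *
from workcell import camera
c=camera('scene');cv2.imwrite('pics/s1.png',cv2.resize(c['frame'][150:300,120:440,::-1],None,fx=2.4,fy=2.4))
go(.431,-.0015,.12,3.7)"
```

```text
inc [-7.5, 2.42, 0.3] roll -0.0 rows>= 3.9 q1 6.6 q6 92.9 t 15.95
```

View pics/s1.png

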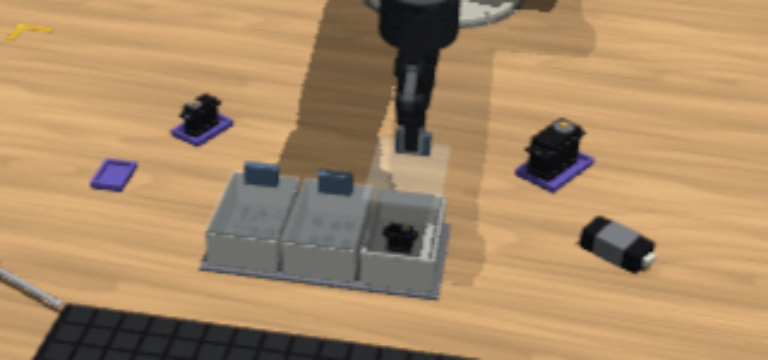

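The lid is lifted and its two neighbours stay put. The small servo is now open in the right-hand box (400,237 in the crop). Carrying the lid out.

Call:
arm_command(increments=[[[-1.8,0.6,0],0],[[-3.7,1.2,0],0],[[-5.6,1.8,0],0],[[-7.5,2.4,0],0],[[-7.5,2.4,0],0]])

```text
time: 16.45
ee_pos: [0.4265, -0.0022, 0.128]
tcp_rot: [-180.0, -0.4, 3.6]
wrist_force: [1.0, 0.0, 1.0]
opening: 0.0085
```

```bash
python3 -c "
from h import *
go(.431,-.0015,.021,3.7)"
```

```text
inc [0.16, -0.02, 4.28] roll -0.02 rows>= 2.1 q1 -0.3 q6 86.1 t 16.45
```

Call:
arm_command(increments=[[[0.12,-0.02,1],0],[[0.12,-0.02,2],0],[[0.12,-0.02,3],0],[[0.12,-0.02,3.6],0],[[0.12,-0.02,4.0],0]])

```text
time: 16.95
ee_pos: [0.43, -0.0014, 0.0272]
tcp_rot: [-180.0, -0.3, 3.6]
wrist_force: [-0.1, 0.7, -0.7]
opening: 0.0087
```

Call:
arm_command(increments=[[[0,0,0],0],[[0,0,0],0]])

```text
time: 17.15
ee_pos: [0.4304, -0.0013, 0.0278]
tcp_rot: [-180.0, -0.3, 3.6]
wrist_force: [-0.0, 0.5, -1.0]
opening: 0.0091
```

```bash
python3 -c "
from h import *
from workcell import camera
c=camera('scene');cv2.imwrite('pics/s2.png',cv2.resize(c['frame'][150:300,180:400,::-1],None,fx=3.5,fy=3.5))
go(.431,-.0015,.021,3.7)"
```

```text
inc [0.01, 0.01, 0.28] roll -0.02 rows>= 0.1 q1 -0.2 q6 86.2 t 17.2
```

View pics/s2.png

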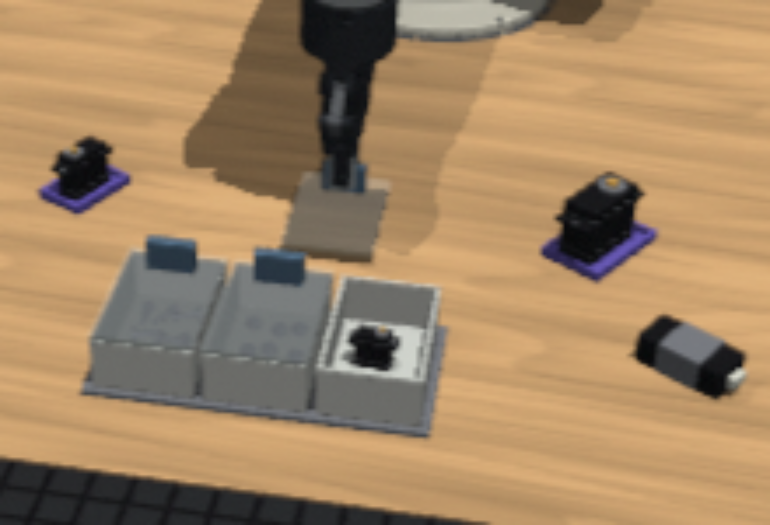

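The lid hangs level over clear bench at about (335,215). Lowering it gently, watching the force.

Call:
arm_command(increments=[[[0,0,0.1],0],[[0,0,0.18],0],[[0,0,0.24],0],[[0,0,0.27],0],[[0,0,0.27],0]])

```text
time: 17.7
ee_pos: [0.4306, -0.0013, 0.0212]
tcp_rot: [-180.0, -0.4, 3.6]
wrist_force: [0.3, 0.1, 0.7]
opening: 0.0088
```

Call:
arm_command(increments=[[[0,0,0],0]])

```text
time: 17.8
ee_pos: [0.4306, -0.0013, 0.0213]
tcp_rot: [-180.0, -0.4, 3.6]
wrist_force: [0.9, 0.0, -1.0]
opening: 0.0091
```

Call:
arm_command(increments=[[[0,0,0.03],0],[[0,0,0.03],0],[[0,0,0.03],0]])

```text
time: 18.1
ee_pos: [0.4307, -0.0013, 0.0206]
tcp_rot: [-180.0, -0.4, 3.6]
wrist_force: [0.0, 0.9, 1.1]
opening: 0.0088
```

Call:
arm_command(increments=[[[0,0,0],0],[[0,0,0],0],[[0,0,0],0],[[0,0,0],0],[[0,0,0],0]], claw=0.2)

```text
time: 18.6
ee_pos: [0.4307, -0.0013, 0.0206]
tcp_rot: [-180.0, -0.4, 3.6]
wrist_force: [-0.5, -0.2, -0.5]
opening: 0.0342
```

Call:
arm_command(increments=[[[0,0,-1],0],[[0,0,-2.5],0],[[0,0,-4],0],[[0,0,-5],0],[[0,0,-5],0]])

```text
time: 19.1
ee_pos: [0.4314, -0.0014, 0.1493]
tcp_rot: [180.0, -0.7, 3.6]
wrist_force: [0.2, -0.1, -0.3]
opening: 0.0343
```

```bash
python3 fin.py w8 .028;python3 -c "
from h import *
go(.6418,.0665,.15,3.8)"
```

```text
[ 0.43143641 -0.00139294  0.14929369] [179.98443173  -0.70647798   3.6012206 ]
[274. 203.] [269 180  12  46 529] 493 [ 4.301e+02 -1.000e-01  3.560e+01  9.200e+00 -8.680e+01]
[535. 242.] [517 214  32  55 742] 0 
[512. 332.] [493 304  32  55 638] 0 
inc [8.6, -2.18, -0.03] roll -0.03 rows>= 4.4 q1 -0.2 q6 86.2 t 19.15
```

View pics/w8.png

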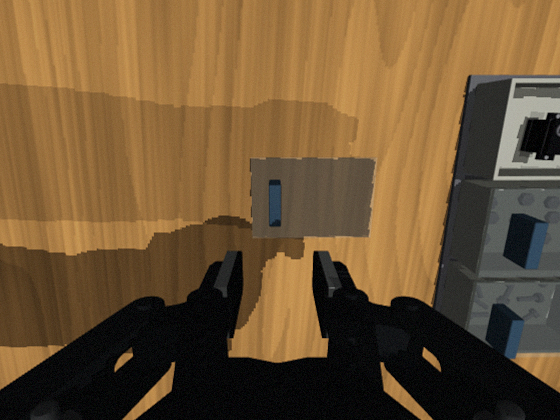

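The lid lies flat, columns 250–375 and rows 158–238, fin up with its top at z≈0.028. On to the small servo.

Call:
arm_command(increments=[[[2,-0.5,0],0],[[4,-1,0],0],[[6,-1.5,0],0],[[8,-2,0],0],[[8.6,-2.2,0],0]])

```text
time: 19.65
ee_pos: [0.6441, 0.0681, 0.146]
tcp_rot: [180.0, -0.4, 3.6]
wrist_force: [-0.6, -0.2, 0.1]
opening: 0.0341
```

Call:
arm_command(increments=[[[0,0,0],0],[[0,0,0],0]])

```text
time: 19.85
ee_pos: [0.6435, 0.0682, 0.1434]
tcp_rot: [180.0, -0.2, 3.7]
wrist_force: [-1.1, -0.4, -0.0]
opening: 0.0341
```

```bash
python3 wv.py w9 .035 .6418 .0665;python3 -c "
from h import *
go(.6418,.0665,.027,3.8)
c=dict(np.load('w9.npz'));W=cloud(c,c);
for zt in (.028,.035):
    k=(abs(W[...,2]-zt)<.003)&(np.hypot(W[...,0]-.6418,W[...,1]-.0665)<.022)
    v,u=np.nonzero(k);print(zt,k.sum(),rect(W[k]),u.min(),u.max(),v.min(),v.max())
k=(np.hypot(W[...,0]-.6418,W[...,1]-.0665)<.03)
print(np.histogram(W[k][:,2],bins=np.arange(0,.05,.004)))
"
```

```text
[0.64351879 0.06818837 0.14343152] [179.98132512  -0.18875885   3.65445538] 2014
[638.1  69.5  92.2  79.9   3.8] [0.64182343 0.04294373 0.03605466]
inc [-0.08, 0.05, 4.7] roll -0.03 rows>= 2.3 q1 6.0 q6 92.4 t 19.9
0.028 187 [643.2  68.8  36.1  13.  -89.1] 269 286 186 229
0.035 508 [643.4  68.8  26.1  13.  -89.5] 269 286 194 226
(array([   1, 2766,   80,   53,   61,   64,  162,  156,  523,  142,  151,
         23]), array([0.   , 0.004, 0.008, 0.012, 0.016, 0.02 , 0.024, 0.028, 0.032,
       0.036, 0.04 , 0.044, 0.048]))
```

View pics/w9.png

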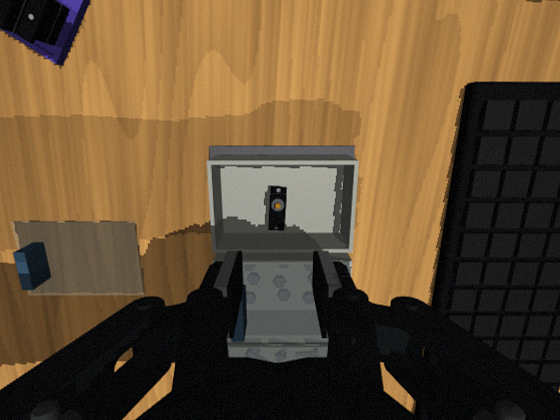

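The small servo is in the open box at columns 269–286, rows 186–229. Its centre is (0.6433,0.0688), with its length along yaw -89.3°.

```bash
python3 -c "
from h import *
go(.6433,.0688,.026,.7)"
```

```text
inc [-0.01, -0.04, 4.74] roll 0.49 rows>= 2.4 q1 6.0 q6 92.4 t 19.9
```

Call:
arm_command(increments=[[[0,-0.04,1],0.49],[[0,-0.04,2],0.49],[[0,-0.04,3],0.49],[[0,-0.04,3.8],0.49],[[0,-0.04,4.4],0.49]])

```text
time: 20.4
ee_pos: [0.6421, 0.0684, 0.0333]
tcp_rot: [180.0, -0.2, 0.7]
wrist_force: [-0.3, 0.4, -0.2]
opening: 0.0341
```

Call:
arm_command(increments=[[[0,0,0],0],[[0,0,0],0]])

```text
time: 20.6
ee_pos: [0.6417, 0.0681, 0.034]
tcp_rot: [180.0, -0.2, 0.7]
wrist_force: [0.6, -0.1, 0.9]
opening: 0.0342
```

```bash
python3 -c "
from h import *
go(.6433,.0688,.026,.7)"
```

```text
inc [0.06, -0.03, 0.32] roll -0.01 rows>= 0.2 q1 6.1 q6 95.4 t 20.6
```

Call:
arm_command(increments=[[[0.06,-0.03,0.15],0],[[0.06,-0.03,0.32],0],[[0.06,-0.03,0.32],0],[[0.06,-0.03,0.32],0]])

```text
time: 21.0
ee_pos: [0.6433, 0.0689, 0.0261]
tcp_rot: [180.0, -0.2, 0.7]
wrist_force: [0.1, 0.0, -0.2]
opening: 0.0341
```

Call:
arm_command(increments=[[[0,0,0],0],[[0,0,0],0],[[0,0,0],0],[[0,0,0],0],[[0,0,0],0]], claw=1, force=30)

```text
time: 21.5
ee_pos: [0.6435, 0.0689, 0.0263]
tcp_rot: [180.0, -0.2, 0.7]
wrist_force: [0.1, 0.2, 2.9]
opening: 0.0122
```

Call:
arm_command(increments=[[[0,0,-0.5],0],[[0,0,-1.5],0],[[0,0,-2.5],0],[[0,0,-3.8],0],[[0,0,-4.8],0]])

```text
time: 22.0
ee_pos: [0.6431, 0.0689, 0.1491]
tcp_rot: [180.0, -0.3, 0.7]
wrist_force: [0.3, 0.2, -0.6]
opening: 0.0125
```

```bash
python3 -c "
from h import *
go(.5916,-.2738,.14,90.7);go(.5916,-.2738,.14,-89.3)"
```

```text
inc [-2.22, 13.69, 0.35] roll -15.01 rows>= 10.5 q1 6.1 q6 95.5 t 22.0
inc [-2.22, 13.69, 0.35] roll 14.99 rows>= 10.5 q1 6.1 q6 95.5 t 22.0
```

Call:
arm_command(increments=[[[-2.2,13.7,0.1],-15],[[-2.2,13.7,0.1],-15],[[-2.2,13.7,0.1],-15],[[-2.2,13.7,0.1],-15],[[-2.2,13.7,0.1],-15]])

```text
time: 22.5
ee_pos: [0.6073, -0.1707, 0.1474]
tcp_rot: [179.8, -0.2, 42.3]
wrist_force: [0.3, 0.4, 0.5]
opening: 0.0123
```

```bash
python3 -c "
from h import *
go(.5916,-.2738,.14,90.7)"
```

```text
inc [-3.24, 2.63, 0.29] roll -8.06 rows>= 5.6 q1 -15.7 q6 32.0 t 22.5
```

Call:
arm_command(increments=[[[-3.24,2.6,0.3],-8.1],[[-3.24,2.6,0.3],-8.1],[[-3.24,2.6,0.3],-8.1],[[-3.24,2.6,0.3],-8.1],[[-3.24,2.6,0.3],-8.1]])

```text
time: 23.0
ee_pos: [0.5909, -0.2741, 0.1405]
tcp_rot: [179.7, 0.0, 84.7]
wrist_force: [-0.5, 0.2, -0.6]
opening: 0.0125
```

```bash
python3 -c "
from h import *
go(.5916,-.2738,.14,90.7)"
```

```text
inc [0.02, 0.03, 0.02] roll -1.0 rows>= 0.7 q1 -24.9 q6 -19.6 t 23.0
```

Call:
arm_command(increments=[[[0,0,0],-1],[[0,0,0],-1],[[0,0,0],-1],[[0,0,0],-1]])

```text
time: 23.4
ee_pos: [0.5909, -0.274, 0.1408]
tcp_rot: [179.7, 0.0, 90.6]
wrist_force: [0.5, 0.7, 0.2]
opening: 0.0124
```

```bash
python3 tray.py w10 .5916 -.2738; python3 -c "
from h import *
go(.5916,-.2738,.023,90.7)"
```

```text
5023 255 407 0 230
[ 0.59089598 -0.27402881  0.14076102] [1.79684335e+02 3.81129034e-02 9.05561507e+01] [ 590.  -273.8   50.6   37.2    3.5]
inc [0.01, 0.0, 4.71] roll -0.02 rows>= 2.4 q1 -24.9 q6 -25.5 t 23.45
```

View pics/w10.png

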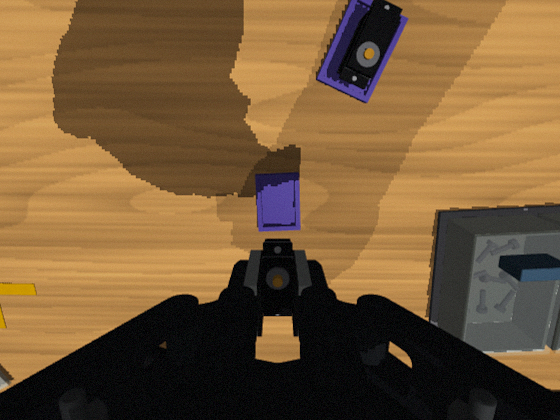

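The small tray is fully visible at columns 256–300, rows 173–230, centre (0.590,-0.2738), yaw about 3°.

Call:
arm_command(increments=[[[0,0.04,1.2],-0.4],[[0,0.04,2.4],-0.4],[[0,0.04,3.6],-0.4],[[0,0.04,4.2],-0.4],[[0,0.04,4.55],-0.4]])

```text
time: 23.95
ee_pos: [0.592, -0.2738, 0.0256]
tcp_rot: [179.8, 0.0, 93.0]
wrist_force: [-0.1, -0.5, -0.3]
opening: 0.0124
```

Call:
arm_command(increments=[[[0,0,0],0],[[0,0,0],0]])

```text
time: 24.15
ee_pos: [0.5925, -0.274, 0.0268]
tcp_rot: [179.7, 0.0, 92.9]
wrist_force: [0.5, -0.7, 0.5]
opening: 0.0123
```

```bash
python3 -c "
from h import *
go(.590,-.2738,.0225,93.1)"
```

```text
inc [0.01, -0.1, 0.17] roll -0.03 rows>= 0.1 q1 -24.9 q6 -27.8 t 24.15
```

Call:
arm_command(increments=[[[0.01,-0.1,0.08],0],[[0.01,-0.1,0.17],0],[[0.01,-0.1,0.17],0],[[0.01,-0.1,0.17],0],[[0.01,-0.1,0.17],0]])

```text
time: 24.65
ee_pos: [0.5901, -0.2739, 0.0227]
tcp_rot: [179.7, 0.0, 92.9]
wrist_force: [-0.6, -1.0, -0.5]
opening: 0.0121
```

Call:
arm_command(increments=[[[0,0,0],0],[[0,0,0],0],[[0,0,0],0],[[0,0,0],0]], claw=0.3)

```text
time: 25.05
ee_pos: [0.5901, -0.2739, 0.0227]
tcp_rot: [179.7, 0.0, 92.9]
wrist_force: [-0.6, 0.6, 0.4]
opening: 0.0298
```

Call:
arm_command(increments=[[[0,0,-1],0],[[0,0,-2.5],0],[[0,0,-4],0],[[0,0,-5],0],[[0,0,-5],0]])

```text
time: 25.55
ee_pos: [0.5909, -0.2745, 0.1525]
tcp_rot: [179.4, 0.2, 92.9]
wrist_force: [0.1, 0.2, -0.2]
opening: 0.0298
```

```bash
python3 wv.py w11 .031 .59 -.2738;python3 tray.py w11b .59 -.2738; python3 -c "
from h import *
go(.35,.3,.25,93.1)"
```

```text
[ 0.5909067  -0.27452435  0.15246711] [179.36667616   0.22092323  92.93262239] 475
[ 589.8 -274.    26.6   12.3    3.4] [ 0.58885623 -0.27386259  0.03044482]
4099 258 410 0 226
[ 0.59027776 -0.27421577  0.14982358] [1.79521956e+02 1.37678346e-01 9.29325243e+01] [ 589.8 -273.6   49.3   36.7    3. ]
inc [23.41, -8.37, -4.16] roll -0.03 rows>= 12.6 q1 -25.0 q6 -27.9 t 25.65
```

View pics/w11.png

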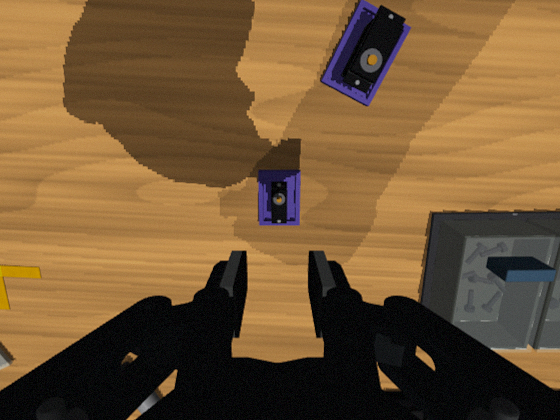

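The small servo stands in its tray at about (279,200): top z≈0.0305, centre (0.5898,-0.274) with the tray at (0.5898,-0.2736), yaw 3.4° against 3.0°. I'll back the arm off and do a final check.

Call:
arm_command(increments=[[[0,-1,-2],0],[[0,-3,-4],0],[[0,-5,-4],0],[[0,-7,-4],0],[[0,-9,-4],0]])

```text
time: 26.15
ee_pos: [0.3828, -0.284, 0.2453]
tcp_rot: [179.7, 0.0, 93.0]
wrist_force: [-0.7, -1.5, 0.5]
opening: 0.0301
```

Call:
arm_command(increments=[[[0,0,0],0],[[0,0,0],0],[[0,0,0],0]])

```text
time: 26.45
ee_pos: [0.3834, -0.284, 0.2443]
tcp_rot: [179.8, -0.0, 93.0]
wrist_force: [0.8, -0.2, 0.6]
opening: 0.0296
```

Run:
```python
from workcell import get_obs,camera
from h import *
c=camera('top');cv2.imwrite('pics/topf.png',c['frame'][:,:,::-1]);W=cloud(c)
cv2.imwrite('pics/scf.png',camera('scene')['frame'][:,:,::-1])
for n,x,y,zt in [('L',.4445,.2095,.053),('M',.471,-.2124,.041),('S',.59,-.274,.031),('bat',.585,.287,.024)]:
    k=(np.hypot(W[...,0]-x,W[...,1]-y)<.05)&(abs(W[...,2]-zt)<.006);print(n,k.sum(),rect(W[k]) if k.sum() else '',np.nanmedian(W[k],0))
hsv=cv2.cvtColor(c['frame'],cv2.COLOR_RGB2HSV);m=cv2.inRange(hsv,(95,60,40),(114,255,255))
n,l,s,ce=cv2.connectedComponentsWithStats(m)
for i in range(1,n):
    if s[i][4]>15: print('blue',ce[i].round(1),s[i][4],np.nanmedian(W[l==i],0).round(4))
print(get_obs()['time'],get_obs()['ee_pos'])
```

```text
L 387 [447.9 207.1  59.9  30.8 -30.4] [0.44806424 0.20651978 0.05328454]
M 174 [ 474.9 -214.2   50.1   20.7  -21.3] [ 0.47372    -0.21330363  0.04132373]
S 84 [ 593.  -274.9   33.2   14.     1.3] [ 0.59196519 -0.27405966  0.03110195]
bat 467 [586.4 288.1  75.3  36.2  60.2] [0.58424922 0.28478912 0.02381151]
blue [324.2 170.5] 74 [ 0.6238 -0.0863  0.0719]
blue [289.  172.2] 72 [ 0.6187 -0.0091  0.0718]
blue [285.2 257.9] 47 [ 0.4317 -0.0039  0.0286]
26.55 [ 0.383738   -0.28393474  0.24436462]
```

View pics/topf.png

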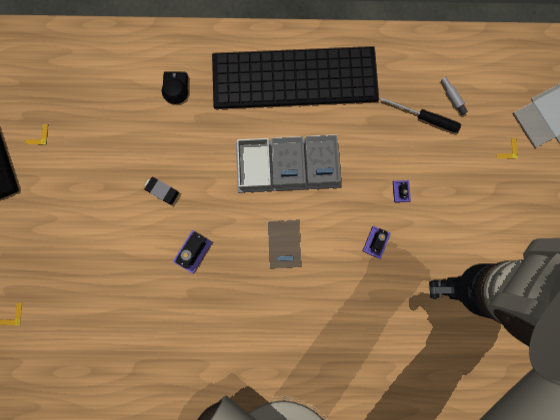

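View pics/scf.png

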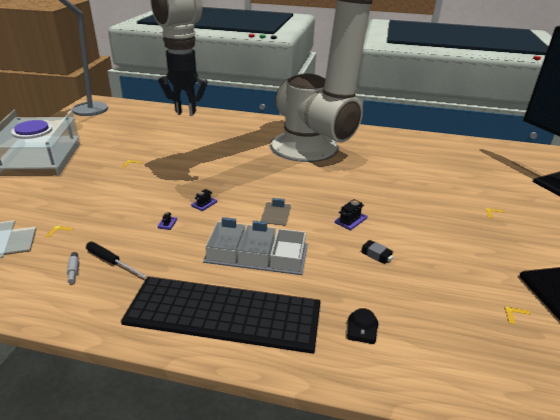

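The top view shows all three servos in their trays at (193,251), (377,242) and (402,191), and the lid flat at (285,245). Both other lids and the battery (162,190) haven't moved. The arm is clear, so I'm handing in.

```bash
python3 -c "
from workcell import job_done
print(job_done())"
```

```text
the job is handed in; nothing more can be done
None
```

All three servos are in their trays: the large one first, then the medium. I then took off lid_a only and laid it on the bench near (0.465, 0), fin up, before placing the small servo. I handed the job in at about 26.6 s on the robot's clock.

- **Servos:** all three stand upright on the tray floors. Their tops measured about 53, 41 and 31 mm above the bench, as expected. Their lengths are within about 1° of the trays' in the wrist views. The wrist views also put the small servo under 1 mm from its tray's centre and the other two about 1–2 mm off.
- **Lid:** lid_a lies flat, with the top of its fin about 28 mm above the bench.
- **Left alone:** the battery and the other two lids measured within about 1–2 mm of where they started in the top view, which is within the measurement noise.
- **Disagreement between cameras:** the final top view puts the large servo about 4 mm and the medium about 4 mm off the tray centres found at the start. Each servo has 8 mm of room on every side, so they fit either way, and I left them as they were.

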